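Set the swab-test desk back up after wiping it down

ROBOT

A 6-joint arm with a two-finger parallel gripper is mounted at the origin on the work surface. World frame = base frame: x ahead of the robot, y to its left, z up, the work surface at z = 0. Lengths are in m, angles in rad, forces in N, time in s.
With the tool pointing down it reaches from about 0.35 to 0.975 m from the base axis. Payload 4.9 kg.
Tool frame: the origin (TCP) lies where the fingers leave the gripper's body, on its centre line; the fingertips stand 73 mm ahead of it and the grasp point (between the pads) lies 54 mm ahead of it (pinch_z is the distance from the TCP to the grasp point, in m); z points along the fingers, y is the line along which they close (so a half turn about z gives the same grasp; the last joint's range is limited). The gripper opens to 85 mm and grips with 20 to 120 N. Pads are 22 mm wide; open, the fingers measure 114 mm over their backs; the gripper's body (76 mm by 85 mm) begins 54 mm behind the grasp point. The pads swing forward as they close: fully open they stand 13 mm farther back than shut.
Start: joints at [1.133, 0.053, 1.613, -0, 1.476, -0.119], TCP at [0.196, 0.593, 0.304] pointing down, gripper open.
Joint ranges: [-3.01, 3.01], [-1.01, 2.22], [0.06, 2.58], [-1.02, 4.17], [0.09, 2.62], [-3.14, 3.14]. Speed limits (rad/s): [2.57, 2.57, 3.14, 3.14, 3.14, 3.14].

INTERFACE

Orientations are given as a unit quaternion [w, x, y, z].
In Python, from plant import state, snapshot, hand_in, pinch_z gives the robot as it stands.
- The arm moves only by the tool apply_moves, never from a script. Its argument "series" is text: rows parted by semicolons, each of 5 numbers parted by spaces: the closure, from 0 (fully open) to 1 (shut), then the shift along the tool's x, y, z each as a share of 0.1 m, from -1 to 1, then the turn about the tool's z as a share of pi rad, from -1 to 1. In form: fingers x y z turn; .... A call has exactly 10 rows; each row is the pose to reach, as a shift and turn from the pose commanded when the call began, along the tool's axes at that moment, turning the shorter way round; what a row does not reach only later rows make up. A row lasts 1/8 s, in which the tool goes at most 62.5 mm and 10.7 degrees, less where a joint would pass 70% of its speed; a pose out of reach is approached as far as the arm can. A call with a number of a shift or a turn outside -1 to 1 is refused whole. A call with a gripper value outside its range is refused whole. The fingers move at their own pace and stop on an object; "force" is the grip in N (left out, the last holds). Time passes only in rows, so rows that repeat a pose let the fingers close, or fill a call up. It gives the time, the measured TCP pose, the force, the opening and the grip force at its end, in the units of the state.
- state(): the state, without advancing time (a new reading comes with each control period).
- snapshot(name): name is "scene" or "top"; returns a dict with "image" (400x640x3 uint8, blue, green, red), "fovy" (degrees; the focal length in pixels is half the picture's height over the tangent of half this angle, whatever the lens; pixels are square), "cx", "cy" (the principal point, pixels), "world_from_camera" (4x4, takes a point from camera to world coordinates). Camera axes: x right, y down, z forward; pixel columns grow to the right and rows downward; lengths in m; the calibration is good to about 2 mm. A picture is of the moment at which its call begins. There is no depth.
- hand_in(): hands the job in; it is judged then, once.
The state is a dict: "clock": time; "joints": joint angles; "dq": joint speeds; "joint_torque": joint torques, N m; "tool_pos": TCP position; "tcp_rot": TCP orientation; "wrist_force": force on the tool from outside, world axes, zero at the start; "ft_torque": the same for the moment, N m; "width": finger opening in m; "grasp_force": force on a finger pad.
Only numpy, scipy, OpenCV 4.12 (cv2) and the standard library are available. Lean on these libraries where they do the work, as an engineer would, in place of code of your own. Each camera call takes 0.05 s, during which the arm holds its last target. There are 200 camera calls.

TASK

The testing desk has just been wiped down: put its four things back, each in the holder that fits it - the tube rack in the long white spill tray, the carton of test cassettes in the rectangular black stand, the wipes canister in the large round cup and the slim bottle in the small round drip tray. Carry them upright and set each one down gently so that it stands flat on the floor of its holder, inside the rim, and let go; leave the pump bottle and the handheld terminal where they are.

Things in the scene. Friction and masses are not known exactly. Their poses are not given: they have to be found in the camera images.
- tube_rack: White plastic rack, 118 mm long (x) by 48 mm wide (y), top plate 70 mm high, solid enough to grip by its long sides; seven capped sample tubes stand in it, caps up to 95 mm; the middle pair of holes is empty. About 0.2 kg, loose, the tubes do not come out. Origin: centre of its underside; z up.
- test_carton: Open-topped dispenser carton (white card with a red band round its foot), 88 mm long (x) by 60 mm wide (y) by 72 mm high, packed full of white test cassettes whose tops reach 76 mm; stiff, can be gripped across its 60 mm width. About 0.2 kg, loose. Origin: centre of its underside; z up.
- wipes_canister: Round wipes canister, white with a blue band, 60 mm diameter, 95 mm high; straight sides to 90 mm. About 0.24 kg, loose. Origin: centre of its underside; z up.
- buffer_bottle: Slim round flip-top bottle, white with a grey cap: body 38 mm diameter up to 66 mm, cap 31 mm diameter from 72 mm to the top at 98 mm. About 0.13 kg, loose. Origin: centre of its underside; z up.
- rack_tray: Long shallow white plastic spill tray for the tube rack, 146 mm (x) by 76 mm (y) outside, 140 by 70 mm inside, rim 18 mm high, floor 3 mm above the desk. Stuck to the desk. Origin: centre of its underside; z up.
- carton_stand: Black plastic open-topped rectangular stand for the test carton, 116 mm (x) by 88 mm (y) outside, 108 by 80 mm inside, rim 28 mm high, floor 4 mm above the desk. Stuck to the desk. Origin: centre of its underside; z up.
- canister_cup: Large round black cup holder for the wipes canister, 90 mm diameter outside, 82 mm inside, rim 24 mm high, floor 4 mm above the desk. Stuck to the desk. Origin: centre of its underside; z up.
- drip_tray: Small round white drip tray for the slim bottle, 62 mm diameter outside, 56 mm inside, rim 14 mm high, floor 3 mm above the desk. Stuck to the desk. Origin: centre of its underside; z up.
- pump_bottle: Bystander, leave alone: white pump bottle of hand sanitizer at the far side of the desk, 68 mm diameter, 178 mm high. Origin: centre of its underside; z up.
- handheld: Bystander, leave alone: black handheld terminal lying flat at the far side of the desk, 150 by 72 by 18 mm. Origin: centre of its underside; z up.

How it is judged:
At the end, for the whole second after the job is handed in: Each thing rests upright (0.06 rad) and flat on its own holder's floor (underside under 4 mm above it), inside the rim: centres within 18 mm horizontally for rack and carton (their length within 0.3 rad of the holder's), 15 mm for canister, 13 mm for bottle (horizontal distance between tube_rack and rack_tray below 0.018 m and z of tube_rack in the frame of rack_tray below 0.007 m and angle between each of tube_rack, test_carton, wipes_canister, buffer_bottle's own z axis and vertical below 0.06 rad and linear speed of each of tube_rack, test_carton, wipes_canister, buffer_bottle below 0.02 m/s and angle between the x axis of tube_rack and the x axis of rack_tray, either way round below 0.3 rad and horizontal distance between test_carton and carton_stand below 0.018 m and z of test_carton in the frame of carton_stand below 0.008 m and angle between the x axis of test_carton and the x axis of carton_stand, either way round below 0.3 rad and horizontal distance between wipes_canister and canister_cup below 0.015 m and z of wipes_canister in the frame of canister_cup below 0.008 m and horizontal distance between buffer_bottle and drip_tray below 0.013 m and z of buffer_bottle in the frame of drip_tray below 0.007 m); the robot touches nothing.
It fails at once if one of the four things was tipped over (angle between any of tube_rack, test_carton, wipes_canister, buffer_bottle's own z axis and vertical above 0.7 rad).
It fails at once if a thing was dropped into a holder instead of being set down (it fell faster than 0.6 m/s within 40 mm of the holder's floor) ((horizontal distance between tube_rack and rack_tray below 0.03 m and z of tube_rack in the frame of rack_tray below 0.04 m and linear speed of tube_rack above 0.6 m/s) or (horizontal distance between test_carton and carton_stand below 0.03 m and z of test_carton in the frame of carton_stand below 0.04 m and linear speed of test_carton above 0.6 m/s) or (horizontal distance between wipes_canister and canister_cup below 0.03 m and z of wipes_canister in the frame of canister_cup below 0.04 m and linear speed of wipes_canister above 0.6 m/s) or (horizontal distance between buffer_bottle and drip_tray below 0.03 m and z of buffer_bottle in the frame of drip_tray below 0.04 m and linear speed of buffer_bottle above 0.6 m/s)).
It fails at once if the pump bottle or the handheld terminal was pushed more than 30 mm or the pump bottle knocked over (distance of any of pump_bottle, handheld from where it was at the start of the episode above 0.03 m or angle between pump_bottle's own z axis and vertical above 0.5 rad).
It also fails if it takes over 106 s, if anything falls off the work surface, if the arm or the gripper's body presses on something with over 40 N, if the wrist force passes 120 N, or if a joint passes its speed limit or range.

## Working session

There is one attempt and no reset: what is moved stays moved. The work goes in short steps, Python scripts to look and compute and a tool call to move; the robot and the scene stay as the last step left them, time stands still between calls to the robot, and variables do not carry over. Pictures are saved under pics/ and viewed, at most 14 in all, crops included, and the job is handed in when it is done.

Besides the shell and the picture viewer there is one more tool, called after "Request:" as name(argument=value, ...), one argument or row to a line, values as JSON. apply_moves: Moves the arm, as the interface text tells. Its arguments: {"type":"object","properties":{"series":{"type":"string"},"force":{"type":"number"}},"required":["series"]}

```bash
mkdir -p pics; ls
python3 - <<'E'
from plant import *
import cv2,numpy as np
print(state(),pinch_z)
for n in("scene","top"):
    s=snapshot(n);cv2.imwrite(f"pics/{n}0.png",s["image"]);np.savez(f"{n}0.npz",**s)
    print(s["fovy"],s["cx"],s["cy"],s["world_from_camera"])
E
```

```text
pics
{'clock': 0.0, 'joints': array([ 1.13297318e+00,  5.33368830e-02,  1.61429901e+00,  2.53534255e-05,
        1.47601616e+00, -1.19014736e-01]), 'dq': array([ 0.00056183, -0.00065862, -0.00071205, -0.0021451 ,  0.00013238,
       -0.00013609]), 'joint_torque': array([-1.51413307e-03, -3.93692958e+01, -3.70175385e+01, -2.24643218e-04,
        7.30826476e-03,  3.88840746e-06]), 'tool_pos': array([0.19569523, 0.59306664, 0.30267227]), 'tcp_rot': array([-2.95131495e-04,  1.58731105e-01,  9.87321313e-01, -9.86580848e-04]), 'wrist_force': array([0.10778255, 0.26400936, 0.79132124]), 'ft_torque': array([0.03508093, 0.00561983, 0.00586416]), 'grasp_force': 0.0, 'width': 0.08542877706674716} 0.0539
49.30760704930931 310.49636500071324 191.68045832065388 [[-0.82281978  0.40650719 -0.39713916  1.07181586]
 [ 0.56818206  0.60281925 -0.560159    0.77512439]
 [ 0.01169448 -0.68655725 -0.72698169  0.96174254]
 [ 0.          0.          0.          1.        ]]
54.65637717894586 318.2195604218694 196.45380219736927 [[ 0.0088471  -0.99752914  0.06969468  0.47695448]
 [-0.99986868 -0.00787842  0.01416155  0.05074585]
 [-0.01357748 -0.06981081 -0.99746785  1.2582296 ]
 [ 0.          0.          0.          1.        ]]
```

View pics/scene0.png

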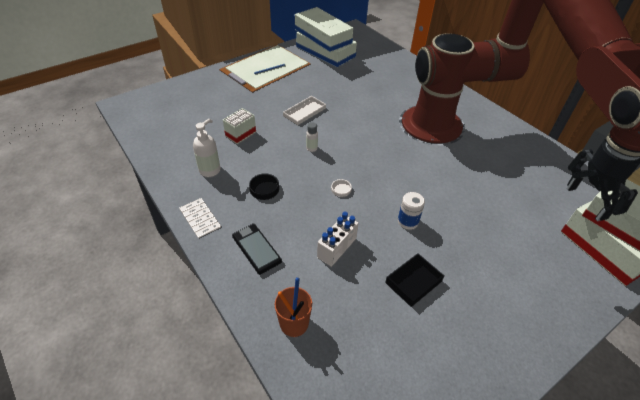

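View pics/top0.png

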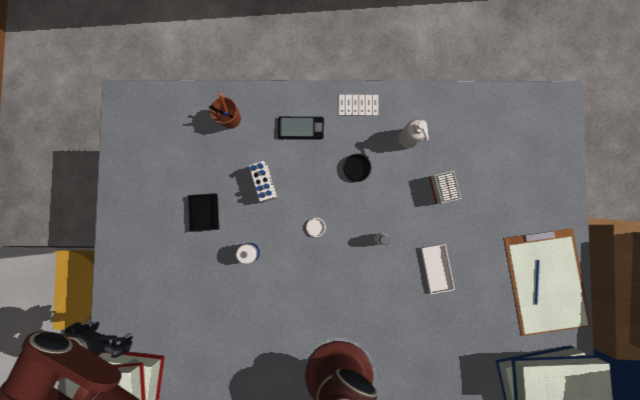

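The top view shows the rack (262,182), carton (446,187), canister (247,254) and bottle (381,240). The holders are the rack tray (436,268), carton stand (203,212), cup (356,168) and drip tray (316,228). The pump bottle is at (414,134) and the terminal at (301,128). Both views show everything unoccluded.

```bash
cat > h.py <<'E'
import numpy as np,cv2
def load(n):
    s=dict(np.load(n)); return s
def ray(s,uv,z):
    f=200/np.tan(np.radians(float(s["fovy"])/2)); T=s["world_from_camera"]
    d=T[:3,:3]@np.array([(uv[0]-s["cx"])/f,(uv[1]-s["cy"])/f,1.]); o=T[:3,3]
    return (o+d*(z-o[2])/d[2])[:2]
def proj(s,p):
    f=200/np.tan(np.radians(float(s["fovy"])/2)); T=s["world_from_camera"]
    c=T[:3,:3].T@(np.array(p)-T[:3,3]); return np.array([c[0]/c[2]*f+s["cx"],c[1]/c[2]*f+s["cy"]])
E
python3 - <<'E'
import cv2
t=cv2.imread('pics/top0.png');s=cv2.imread('pics/scene0.png')
cv2.imwrite('pics/t1.png',cv2.resize(t[140:300,180:340],None,fx=3.7,fy=3.7,interpolation=cv2.INTER_CUBIC))
cv2.imwrite('pics/t2.png',cv2.resize(t[140:300,330:480],None,fx=3.7,fy=3.7,interpolation=cv2.INTER_CUBIC))
cv2.imwrite('pics/s1.png',cv2.resize(s[80:310,210:460],None,fx=2.6,fy=2.6,interpolation=cv2.INTER_CUBIC))
E
```

```text
(no output)
```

View pics/t1.png

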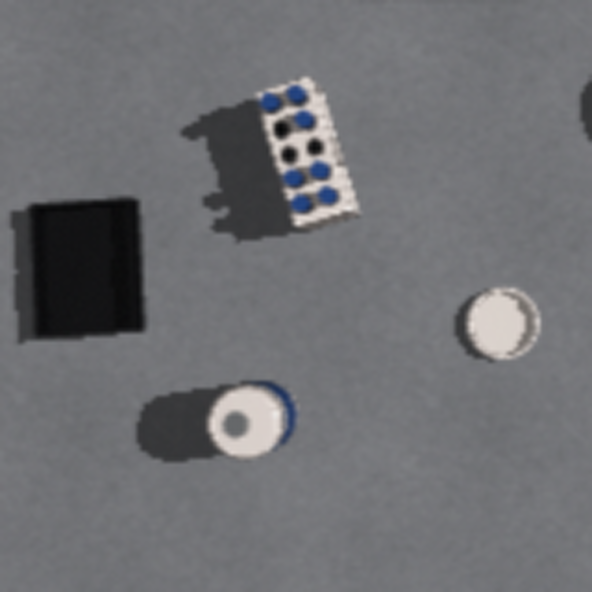

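View pics/t2.png

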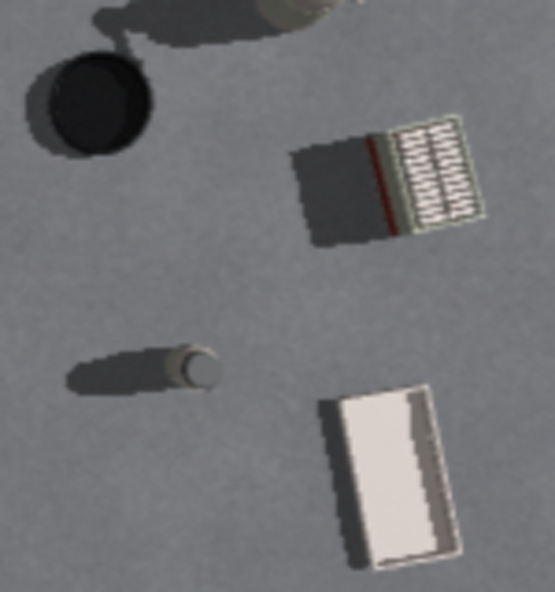

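View pics/s1.png

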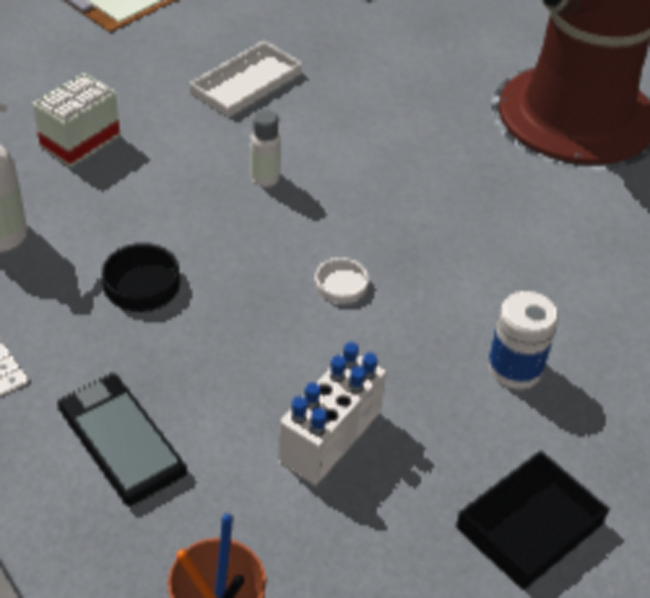

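The crops are sharp. In t1, the rack's empty middle pair is around (302,150), the stand's centre (87,268), the canister lid (246,422) and the drip tray (504,324). In t2, the cup is at (101,104), the carton top (436,173), the bottle cap (201,370) and the tray (401,477). Next I'll measure these with masks and cross-check in the scene view.

```bash
cat > m.py <<'E'
from h import *
T=load("top0.npz");S=load("scene0.npz")
def big(s,box,fn,K=4):
    x0,y0,x1,y1=box; im=cv2.resize(s["image"][y0:y1,x0:x1],None,fx=K,fy=K,interpolation=cv2.INTER_CUBIC)
    hsv=cv2.cvtColor(im,cv2.COLOR_BGR2HSV); m=fn(hsv[...,0].astype(int),hsv[...,1].astype(int),hsv[...,2].astype(int)).astype(np.uint8)
    c=max(cv2.findContours(m,cv2.RETR_EXTERNAL,cv2.CHAIN_APPROX_NONE)[0],key=cv2.contourArea)[:,0].astype(np.float32)
    return np.float32((c+.5)/K-.5+[x0,y0])
def world(s,c,z): return np.float32([ray(s,p,z) for p in c])
bright=lambda h,s,v:v>165; dark=lambda h,s,v:v<38
for n,box,fn,z in[("rack",(244,155,282,206),lambda h,s,v:(v>165)|((s>120)&(v>60)),.07),("carton",(420,165,466,210),lambda h,s,v:v>125,.072),
  ("stand",(175,185,230,240),dark,.028),("rtray",(415,238,462,300),lambda h,s,v:v>150,.018)]:
    w=world(T,big(T,box,fn),z); r=cv2.minAreaRect(w*1000); b=cv2.boxPoints(r); e=b[1]-b[0],b[2]-b[1]; l=max(e,key=np.linalg.norm)
    print(n,np.round(r[0],1),np.round(r[1],1),"long dir deg",round(np.degrees(np.arctan2(l[1],l[0]))%180,1))
for n,box,fn,z in[("can",(232,238,256,270),bright,.092),("drip",(300,213,332,243),bright,.014),("cup",(338,148,374,186),dark,.024),("pump",(395,115,432,152),lambda h,s,v:v>135,.1)]:
    w=world(T,big(T,box,fn),z); r=cv2.minEnclosingCircle(w*1000); print(n,np.round(r[0],1),"d",round(2*r[1],1), "ellipse",np.round(cv2.fitEllipse(w*1000)[0],1),np.round(cv2.fitEllipse(w*1000)[1],1))
# rack middle holes, bottle cap (hand-picked zoom px, factor 3.7)
g=lambda u,v,x,y:((u+.5)/3.7-.5+x,(v+.5)/3.7-.5+y)
print("rackmid",ray(T,g(302,150.5,180,140),.07),"cap",ray(T,g(201,370,330,140),.098),"cartonmid",ray(T,g(436.5,173,330,140),.072))
k=lambda u,v:((u+.5)/2.6-.5+210,(v+.5)/2.6-.5+80)
print("scene: cap",ray(S,k(265,117),.098),"can lid",ray(S,k(529,309),.095),"cup",ray(S,k(141,268),.024),"drip",ray(S,k(342,275),.014),"rackmid",ray(S,k(334,401),.07),
"stand",ray(S,k(534,511),.028),"carton",ray(S,k(77,101),.072),"tray",ray(S,k(246,75),.018))
E
python3 m.py
```

```text
rack [608.7 240.1] [120.   55.1] long dir deg 17.8
carton [ 591.4 -331.9] [106.1  68. ] long dir deg 13.6
stand [510.3 436.3] [113.6  93.1] long dir deg 4.2
rtray [ 338.4 -312.2] [148.   78.3] long dir deg 10.8
can [385.8 282. ] d 60.2 ellipse [384.7 281.9] [54.8 58.2]
drip [466.4  75.4] d 62.1 ellipse [466.5  78.6] [52.6 59.8]
cup [657.  -54.7] d 92.8 ellipse [657.7 -53.3] [84.8 90.3]
pump [ 760.7 -239.9] d 73.4 ellipse [ 764.6 -240.3] [52.2 65.1]
rackmid [0.60863965 0.24426556] cap [ 0.43077946 -0.12952984] cartonmid [ 0.5938779 -0.328662 ]
scene: cap [ 0.43000297 -0.13026477] can lid [0.38247858 0.28361799] cup [ 0.65492128 -0.05629304] drip [0.46194576 0.07567062] rackmid [0.61069338 0.25134762] stand [0.51014814 0.44096902] carton [ 0.59196891 -0.31834858] tray [ 0.33883874 -0.30649065]
```

```bash
cat > ov.py <<'E'
from h import *
def draw(s,K,box,items):
    x0,y0,x1,y1=box; im=cv2.resize(s["image"][y0:y1,x0:x1],None,fx=K,fy=K,interpolation=cv2.INTER_CUBIC)
    for x,y,a,L,W,zs in items:
        for z in zs:
            if W: c=np.array([[-L,-W],[L,-W],[L,W],[-L,W]])/2
            else:
                t=np.linspace(0,6.28,40); c=np.c_[np.cos(t),np.sin(t)]*L/2
            a_=np.radians(a);R=np.array([[np.cos(a_),-np.sin(a_)],[np.sin(a_),np.cos(a_)]]); c=c@R.T+[x,y]
            p=np.array([(proj(s,[*q,z])-[x0,y0]+.5)*K-.5 for q in c]); cv2.polylines(im,[p.round().astype(int)],True,(0,255,0),1)
    return im
IT=[(.609,.244,17,.118,.048,[.07,0]),(.593,-.327,13,.088,.06,[.072,0]),(.510,.438,4,.116,.088,[.028,0]),(.338,-.310,11,.146,.076,[.018,0]),
(.385,.282,0,.06,0,[.09,0]),(.4305,-.130,0,.038,0,[.066,0]),(.465,.0755,0,.062,0,[.014,0]),(.657,-.055,0,.09,0,[.024,0])]
if __name__=="__main__":
    T=load("top0.npz");S=load("scene0.npz")
    a=draw(S,2.6,(210,80,460,310),IT);cv2.imwrite("pics/os.png",a)
    b=draw(T,2.7,(180,140,470,300),IT);cv2.imwrite("pics/ot.png",b)
E
python3 ov.py
```

```text
(no output)
```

View pics/os.png

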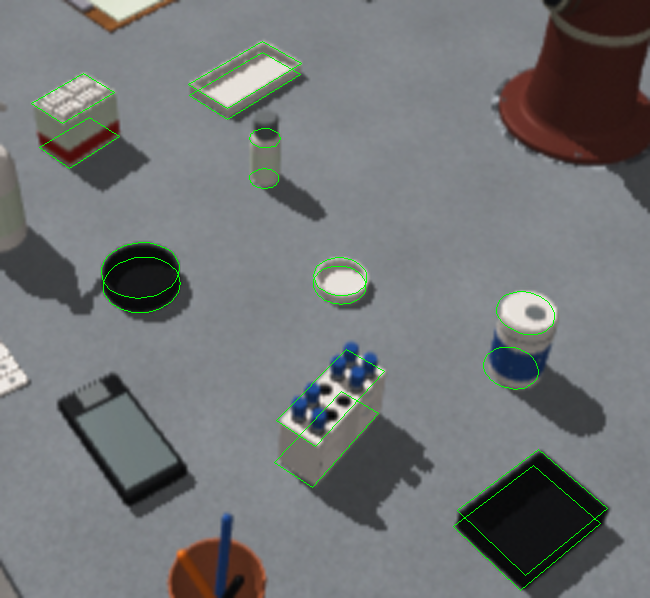

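View pics/ot.png

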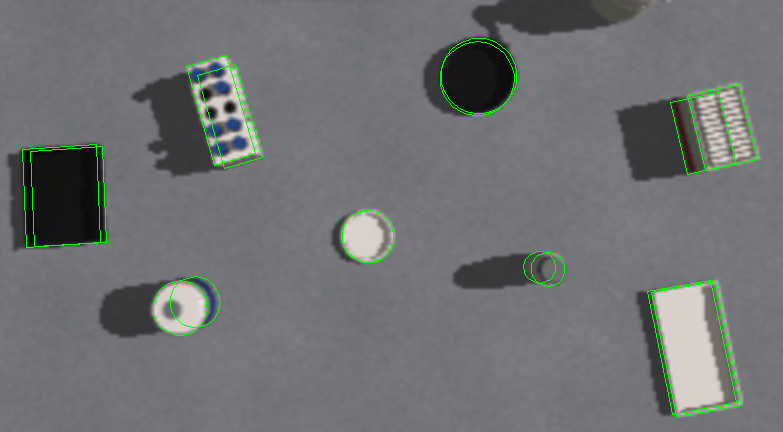

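The wireframes agree with both views to about 2–4 mm; the canister fits better at (.384,.283). Next is a planner that works out tool-frame shifts.

```bash
cat > p.py <<'E'
import sys,numpy as np
from plant import state
# usage: p.py x,y,z,beta ...  waypoints; prints shifts (units 0.1 m) and turn (units pi) for each leg from the last, starting at the state
s=state();q=s["tcp_rot"];p=s["tool_pos"];b=np.degrees(2*np.arctan2(q[2],q[1]))-90
print("t",round(s["clock"],2),"pos",np.round(p,4),"beta",round(b%360,1),"w",round(s["width"],4),"F",np.round(s["wrist_force"],1),"g",round(s["grasp_force"],1),"q",np.round(s["joints"],2))
for a in sys.argv[1:]:
    x,y,z,nb=map(float,a.split(",")); d=np.array([x,y,z])-p; t=np.radians(b)
    Y=np.array([np.cos(t),np.sin(t),0]);X=np.array([-np.sin(t),np.cos(t),0])
    u=np.array([d@X,d@Y,-d[2]])*10; n=max(1,int(np.ceil(abs(u).max()-.02)))
    print(a,"total",np.round(u,2),"calls",n,"each",np.round(u/n,3),"turn",round((((b-nb)+90)%180-90)/180,3))
    p=np.array([x,y,z]); b=b-((b-nb)+90)%180+90
E
python3 p.py .384,.283,.235,71.7 .384,.283,.109,71.7
```

```text
t 0.1 pos [0.1957 0.5931 0.3028] beta 71.7 w 0.0856 F [-1.  -0.3 -0. ] g 0.0 q [ 1.13  0.05  1.61  0.    1.48 -0.12]
.384,.283,.235,71.7 total [-2.76 -2.35  0.68] calls 3 each [-0.92  -0.785  0.226] turn 0.0
.384,.283,.109,71.7 total [0.   0.   1.26] calls 2 each [0.   0.   0.63] turn 0.0
```

Request:
apply_moves(
  series="0 -0.1 -0.08 0.02 0; 0 -0.2 -0.16 0.05 0; 0 -0.3 -0.24 0.07 0; 0 -0.4 -0.32 0.09 0; 0 -0.5 -0.4 0.12 0; 0 -0.6 -0.48 0.14 0; 0 -0.7 -0.56 0.16 0; 0 -0.8 -0.64 0.18 0; 0 -0.9 -0.72 0.2 0; 0 -0.92 -0.78 0.23 0",
  force=40,
)

```text
clock: 1.35
tool_pos: [0.2593, 0.4899, 0.2809]
tcp_rot: [0.0, 0.159, 0.987, 0.0]
wrist_force: [0.4, 0.2, 0.0]
width: 0.0855
grasp_force: 0.0
```

Request:
apply_moves(
  series="0 -0.1 -0.08 0.02 0; 0 -0.2 -0.16 0.05 0; 0 -0.3 -0.24 0.07 0; 0 -0.4 -0.32 0.09 0; 0 -0.5 -0.4 0.12 0; 0 -0.6 -0.48 0.14 0; 0 -0.7 -0.56 0.16 0; 0 -0.8 -0.64 0.18 0; 0 -0.9 -0.72 0.2 0; 0 -0.92 -0.78 0.23 0",
)

```text
clock: 2.6
tool_pos: [0.3222, 0.387, 0.2579]
tcp_rot: [0.0, 0.159, 0.987, 0.0]
wrist_force: [-0.3, -0.3, 0.1]
width: 0.0858
grasp_force: 0.0
```

Request:
apply_moves(
  series="0 -0.1 -0.08 0.02 0; 0 -0.2 -0.16 0.05 0; 0 -0.3 -0.24 0.07 0; 0 -0.4 -0.32 0.09 0; 0 -0.5 -0.4 0.12 0; 0 -0.6 -0.48 0.14 0; 0 -0.7 -0.56 0.16 0; 0 -0.8 -0.64 0.18 0; 0 -0.9 -0.72 0.2 0; 0 -0.92 -0.78 0.23 0",
)

```text
clock: 3.85
tool_pos: [0.3851, 0.2841, 0.2349]
tcp_rot: [0.0, 0.159, 0.987, 0.0]
wrist_force: [0.1, 0.8, 0.8]
width: 0.0854
grasp_force: 0.0
```

```bash
python3 p.py .384,.283,.235,71.7 .384,.283,.109,71.7
```

```text
t 3.85 pos [0.3851 0.2841 0.2349] beta 71.7 w 0.0854 F [0.1 0.8 0.8] g 0.0 q [ 0.48 -0.26  2.02  0.    1.38 -0.77]
.384,.283,.235,71.7 total [ 0.01 -0.01 -0.  ] calls 1 each [ 0.007 -0.014 -0.001] turn -0.0
.384,.283,.109,71.7 total [0.   0.   1.26] calls 2 each [0.   0.   0.63] turn 0.0
```

Tracking is good, so I'll descend, close and lift.

Request:
apply_moves(
  series="0 0.01 -0.01 0.1 0; 0 0.01 -0.01 0.2 0; 0 0.01 -0.01 0.3 0; 0 0.01 -0.01 0.4 0; 0 0.01 -0.01 0.5 0; 0 0.01 -0.01 0.6 0; 0 0.01 -0.01 0.7 0; 0 0.01 -0.01 0.8 0; 0 0.01 -0.01 0.9 0; 0 0.01 -0.01 1 0",
)

```text
clock: 5.1
tool_pos: [0.3834, 0.2841, 0.1342]
tcp_rot: [0.0, 0.159, 0.987, -0.0]
wrist_force: [0.3, 0.9, 0.8]
width: 0.0854
grasp_force: 0.0
```

Request:
apply_moves(
  series="0 0 0 0.13 0; 0 0 0 0.26 0; 0 0 0 0.26 0; 1 0 0 0.26 0; 1 0 0 0.26 0; 1 0 0 0.26 0; 1 0 0 0.26 0; 1 0 0 0.26 0; 1 0 0 0.26 0; 1 0 0 0.26 0",
)

```text
clock: 6.35
tool_pos: [0.384, 0.2845, 0.1098]
tcp_rot: [0.001, 0.159, 0.987, 0.001]
wrist_force: [1.0, 1.5, 6.0]
width: 0.059
grasp_force: 43.9
```

```bash
python3 p.py .384,.283,.239,71.7 .657,-.055,.239,71.7 .657,-.055,.115,71.7
```

```text
t 6.35 pos [0.384  0.2845 0.1098] beta 71.7 w 0.059 F [1.  1.5 6. ] g 43.9 q [ 0.48 -0.09  2.1   0.    1.13 -0.77]
.384,.283,.239,71.7 total [-0.   -0.01 -1.29] calls 2 each [-0.002 -0.007 -0.646] turn 0.0
.657,-.055,.239,71.7 total [-3.65 -2.35 -0.  ] calls 4 each [-0.913 -0.588 -0.   ] turn 0.0
.657,-.055,.115,71.7 total [0.   0.   1.24] calls 2 each [0.   0.   0.62] turn 0.0
```

Request:
apply_moves(
  series="1 0 0 -0.05 0; 1 0 0 -0.15 0; 1 0 0 -0.25 0; 1 0 0 -0.4 0; 1 0 0 -0.5 0; 1 0 0 -0.6 0; 1 0 0 -0.7 0; 1 0 0 -0.8 0; 1 0 0 -0.9 0; 1 0 0 -1 0",
)

```text
clock: 7.6
tool_pos: [0.3833, 0.2841, 0.2095]
tcp_rot: [-0.0, 0.159, 0.987, -0.0]
wrist_force: [-0.5, 0.5, -2.4]
width: 0.0591
grasp_force: 43.5
```

Request:
apply_moves(
  series="1 -0.06 -0.04 -0.06 0; 1 -0.15 -0.1 -0.12 0; 1 -0.25 -0.16 -0.18 0; 1 -0.35 -0.22 -0.24 0; 1 -0.45 -0.29 -0.29 0; 1 -0.55 -0.35 -0.29 0; 1 -0.64 -0.41 -0.29 0; 1 -0.73 -0.47 -0.29 0; 1 -0.82 -0.53 -0.29 0; 1 -0.91 -0.59 -0.29 0",
)

```text
clock: 8.85
tool_pos: [0.4517, 0.199, 0.2378]
tcp_rot: [-0.0, 0.159, 0.987, -0.0]
wrist_force: [0.4, -0.2, -2.5]
width: 0.0589
grasp_force: 43.5
```

Request:
apply_moves(
  series="1 -0.09 -0.06 0 0; 1 -0.18 -0.12 0 0; 1 -0.27 -0.18 0 0; 1 -0.36 -0.24 0 0; 1 -0.45 -0.29 0 0; 1 -0.55 -0.35 0 0; 1 -0.64 -0.41 0 0; 1 -0.73 -0.47 0 0; 1 -0.82 -0.53 0 0; 1 -0.91 -0.59 0 0",
)

```text
clock: 10.1
tool_pos: [0.5196, 0.1144, 0.2379]
tcp_rot: [-0.0, 0.159, 0.987, 0.0]
wrist_force: [0.7, -0.4, -2.0]
width: 0.059
grasp_force: 43.5
```

Request:
apply_moves(
  series="1 -0.09 -0.06 0 0; 1 -0.18 -0.12 0 0; 1 -0.27 -0.18 0 0; 1 -0.36 -0.24 0 0; 1 -0.45 -0.29 0 0; 1 -0.55 -0.35 0 0; 1 -0.64 -0.41 0 0; 1 -0.73 -0.47 0 0; 1 -0.82 -0.53 0 0; 1 -0.91 -0.59 0 0",
)

```text
clock: 11.35
tool_pos: [0.5876, 0.0299, 0.2379]
tcp_rot: [-0.0, 0.159, 0.987, 0.0]
wrist_force: [-0.5, -0.1, -1.9]
width: 0.059
grasp_force: 43.5
```

```bash
python3 p.py .657,-.055,.239,71.7 .657,-.055,.115,71.7
```

```text
t 11.35 pos [0.5876 0.0299 0.2379] beta 71.7 w 0.059 F [-0.5 -0.1 -1.9] g 43.5 q [-0.08  0.02  1.76  0.    1.36 -1.33]
.657,-.055,.239,71.7 total [-0.93 -0.59 -0.01] calls 1 each [-0.925 -0.589 -0.011] turn 0.0
.657,-.055,.115,71.7 total [0.   0.   1.24] calls 2 each [0.   0.   0.62] turn 0.0
```

Request:
apply_moves(
  series="1 -0.1 -0.06 0 0; 1 -0.2 -0.12 0 0; 1 -0.3 -0.18 0 0; 1 -0.4 -0.24 0 0; 1 -0.5 -0.3 0 0; 1 -0.6 -0.36 0 0; 1 -0.7 -0.42 0 0; 1 -0.8 -0.5 0 0; 1 -0.9 -0.57 0 0; 1 -0.93 -0.59 0 0",
)

```text
clock: 12.6
tool_pos: [0.6574, -0.0555, 0.2379]
tcp_rot: [-0.0, 0.159, 0.987, -0.0]
wrist_force: [0.4, -0.3, -2.3]
width: 0.0591
grasp_force: 43.5
```

Request:
apply_moves(
  series="1 0 0 0.1 0; 1 0 0 0.2 0; 1 0 0 0.3 0; 1 0 0 0.4 0; 1 0 0 0.5 0; 1 0 0 0.6 0; 1 0 0 0.7 0; 1 0 0 0.8 0; 1 0 0 0.9 0; 1 0 0 0.95 0",
)

```text
clock: 13.85
tool_pos: [0.6566, -0.0546, 0.1419]
tcp_rot: [-0.001, 0.159, 0.987, 0.0]
wrist_force: [0.7, 0.3, -1.6]
width: 0.0588
grasp_force: 43.5
```

```bash
python3 p.py .657,-.055,.114,71.7
python3 - <<'E'
from plant import *
import numpy as np
from ov import *
ims=[]
for n,b in(("scene",(220,120,320,230)),("top",(300,120,410,230))):
    s=snapshot(n); ims.append(cv2.resize(draw(s,3.5,b,[IT[-1],(.657,-.055,0,.06,0,[.035])]),(390,390)))
cv2.imwrite("pics/c1.png",np.hstack(ims))
E
```

```text
t 13.85 pos [ 0.6566 -0.0546  0.1419] beta 71.7 w 0.0588 F [ 0.7  0.3 -1.6] g 43.5 q [-0.2   0.27  1.65 -0.    1.22 -1.45]
.657,-.055,.114,71.7 total [-0.   -0.    0.28] calls 1 each [-0.005 -0.002  0.279] turn 0.0
```

View pics/c1.png

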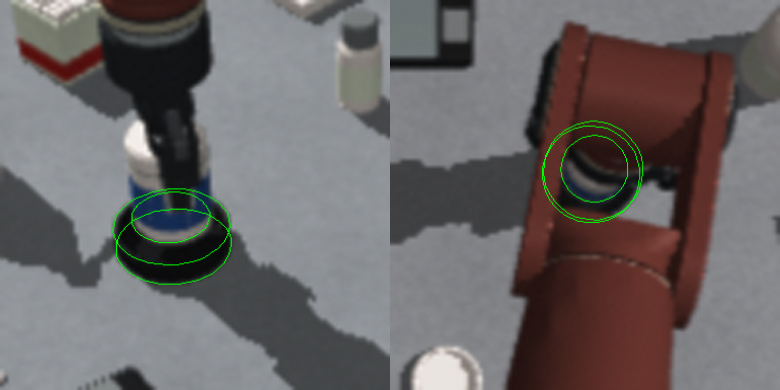

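The scene crop shows the canister (axis about column 170) centred over the cup outline (columns 113–231). I'll lower it and let go.

Request:
apply_moves(
  series="1 0 0 0.05 0; 1 0 0 0.1 0; 1 0 0 0.15 0; 1 0 0 0.18 0; 1 0 0 0.2 0; 1 0 0 0.22 0; 1 0 0 0.24 0; 1 0 0 0.26 0; 1 0 0 0.27 0; 1 0 0 0.28 0",
)

```text
clock: 15.2
tool_pos: [0.657, -0.0547, 0.1149]
tcp_rot: [0.0, 0.159, 0.987, -0.0]
wrist_force: [-0.3, 0.3, -2.8]
width: 0.0592
grasp_force: 43.5
```

```bash
python3 p.py .657,-.055,.114,71.7 .657,-.055,.214,71.7 .4305,-.13,.214,71.7 .4305,-.13,.108,71.7
```

```text
t 15.2 pos [ 0.657  -0.0547  0.1149] beta 71.7 w 0.0592 F [-0.3  0.3 -2.8] g 43.5 q [-0.2   0.31  1.66 -0.    1.18 -1.45]
.657,-.055,.114,71.7 total [-0.   -0.    0.01] calls 1 each [-0.001 -0.003  0.009] turn 0.0
.657,-.055,.214,71.7 total [ 0.  0. -1.] calls 1 each [ 0.  0. -1.] turn 0.0
.4305,-.13,.214,71.7 total [ 1.91 -1.42 -0.  ] calls 2 each [ 0.957 -0.712 -0.   ] turn 0.0
.4305,-.13,.108,71.7 total [0.   0.   1.06] calls 2 each [0.   0.   0.53] turn 0.0
```

Request:
apply_moves(
  series="1 0 0 0.01 0; 1 0 0 0.02 0; 1 0 0 0.02 0; 0.5 0 0 0.02 0; 0 0 0 0.02 0; 0 0 0 0.02 0; 0 0 0 0.02 0; 0 0 0 -0.1 0; 0 0 0 -0.25 0; 0 0 0 -0.5 0",
)

```text
clock: 16.45
tool_pos: [0.6568, -0.0546, 0.1658]
tcp_rot: [-0.0, 0.159, 0.987, 0.0]
wrist_force: [-0.4, -0.5, 1.0]
width: 0.0854
grasp_force: 0.0
```

```bash
python3 p.py  .657,-.055,.204,71.7 .4305,-.13,.204,71.7 .4305,-.13,.108,71.7
```

```text
t 16.45 pos [ 0.6568 -0.0546  0.1658] beta 71.7 w 0.0854 F [-0.4 -0.5  1. ] g 0.0 q [-0.2   0.25  1.64  0.    1.26 -1.45]
.657,-.055,.204,71.7 total [-0.   -0.   -0.38] calls 1 each [-0.003 -0.003 -0.382] turn 0.0
.4305,-.13,.204,71.7 total [ 1.91 -1.42 -0.  ] calls 2 each [ 0.957 -0.712 -0.   ] turn 0.0
.4305,-.13,.108,71.7 total [0.   0.   0.96] calls 1 each [0.   0.   0.96] turn 0.0
```

Request:
apply_moves(
  series="0 0 0 -0.2 0; 0 0.02 -0.02 -0.38 0; 0 0.1 -0.08 -0.38 0; 0 0.2 -0.15 -0.38 0; 0 0.32 -0.25 -0.38 0; 0 0.45 -0.35 -0.38 0; 0 0.58 -0.45 -0.38 0; 0 0.72 -0.54 -0.38 0; 0 0.85 -0.63 -0.38 0; 0 0.96 -0.71 -0.38 0",
)

```text
clock: 17.7
tool_pos: [0.5426, -0.0923, 0.203]
tcp_rot: [0.0, 0.159, 0.987, -0.0]
wrist_force: [1.0, -0.5, -0.0]
width: 0.0854
grasp_force: 0.0
```

Request:
apply_moves(
  series="0 0.1 -0.08 0 0; 0 0.2 -0.16 0 0; 0 0.3 -0.24 0 0; 0 0.4 -0.32 0 0; 0 0.5 -0.4 0 0; 0 0.6 -0.48 0 0; 0 0.75 -0.56 0 0; 0 0.9 -0.66 0 0; 0 0.95 -0.71 0 0; 0 0.95 -0.71 0 0",
)

```text
clock: 18.95
tool_pos: [0.4309, -0.1299, 0.203]
tcp_rot: [0.0, 0.159, 0.987, -0.0]
wrist_force: [0.1, 0.7, -0.5]
width: 0.0852
grasp_force: 0.0
```

```bash
python3 p.py .4305,-.13,.108,71.7
```

```text
t 18.95 pos [ 0.4309 -0.1299  0.203 ] beta 71.7 w 0.0852 F [ 0.1  0.7 -0.5] g 0.0 q [-0.46 -0.3   2.11  0.    1.34 -1.71]
.4305,-.13,.108,71.7 total [ 0.   -0.    0.95] calls 1 each [ 0.004 -0.002  0.95 ] turn -0.0
```

Request:
apply_moves(
  series="0 0 0 0.1 0; 0 0 0 0.2 0; 0 0 0 0.3 0; 0 0 0 0.4 0; 0 0 0 0.5 0; 0 0 0 0.6 0; 0 0 0 0.7 0; 0 0 0 0.8 0; 0 0 0 0.9 0; 0 0 0 0.95 0",
)

```text
clock: 20.2
tool_pos: [0.4308, -0.1295, 0.107]
tcp_rot: [-0.001, 0.159, 0.987, 0.0]
wrist_force: [-1.0, 1.3, -0.0]
width: 0.0857
grasp_force: 0.0
```

Request:
apply_moves(
  series="0 0 0 0 0; 0.4 0 0 0 0; 0.6 0 0 0 0; 0.8 0 0 0 0; 1 0 0 0 0; 1 0 0 0 0; 1 0 0 0 0; 1 0 0 0 0; 1 0 0 0 0; 1 0 0 0 0",
)

```text
clock: 21.45
tool_pos: [0.4314, -0.1299, 0.1085]
tcp_rot: [0.0, 0.159, 0.987, -0.0]
wrist_force: [-0.8, -1.2, 6.4]
width: 0.037
grasp_force: 40.2
```

```bash
python3 p.py .4305,-.13,.168,71.7 .465,.0755,.168,71.7 .465,.0755,.114,71.7
```

```text
t 21.45 pos [ 0.4314 -0.1299  0.1085] beta 71.7 w 0.037 F [-0.8 -1.2  6.4] g 40.2 q [-0.46 -0.16  2.17 -0.    1.14 -1.71]
.4305,-.13,.168,71.7 total [ 0.01 -0.   -0.6 ] calls 1 each [ 0.008 -0.004 -0.595] turn 0.0
.465,.0755,.168,71.7 total [ 0.32  2.06 -0.  ] calls 3 each [ 0.106  0.686 -0.   ] turn 0.0
.465,.0755,.114,71.7 total [0.   0.   0.54] calls 1 each [0.   0.   0.54] turn 0.0
```

Request:
apply_moves(
  series="1 0 0 -0.05 0; 1 0 0 -0.12 0; 1 0 0 -0.2 0; 1 0.02 0.08 -0.3 0; 1 0.04 0.2 -0.4 0; 1 0.07 0.35 -0.5 0; 1 0.1 0.5 -0.6 0; 1 0.12 0.66 -0.6 0; 1 0.14 0.83 -0.6 0; 1 0.16 1 -0.6 0",
)

```text
clock: 22.7
tool_pos: [0.4471, -0.0283, 0.1675]
tcp_rot: [-0.0, 0.158, 0.987, 0.0]
wrist_force: [0.6, -0.4, -1.4]
width: 0.0372
grasp_force: 40.1
```

Request:
apply_moves(
  series="1 0.02 0.13 0 0; 1 0.04 0.26 0 0; 1 0.06 0.39 0 0; 1 0.08 0.52 0 0; 1 0.1 0.65 0 0; 1 0.12 0.76 0 0; 1 0.14 0.86 0 0; 1 0.15 0.94 0 0; 1 0.16 1 0 0; 1 0.16 1 0 0",
)

```text
clock: 23.95
tool_pos: [0.4634, 0.0706, 0.1679]
tcp_rot: [0.0, 0.158, 0.987, -0.0]
wrist_force: [-0.7, -0.0, -0.8]
width: 0.037
grasp_force: 40.1
```

```bash
python3 p.py .465,.0755,.1115,71.7
python3 - <<'E'
from plant import *
import numpy as np
from ov import *
s=snapshot("scene");cv2.imwrite("pics/c2.png",cv2.resize(draw(s,5,(210,120,370,230),[IT[-1],IT[-2]]),(800,550)))
E
```

```text
t 23.95 pos [0.4634 0.0706 0.1679] beta 71.8 w 0.037 F [-0.7 -0.  -0.8] g 40.1 q [-0.01 -0.21  2.09 -0.    1.25 -1.26]
.465,.0755,.1115,71.7 total [0.   0.05 0.56] calls 1 each [0.001 0.052 0.564] turn 0.0
```

View pics/c2.png

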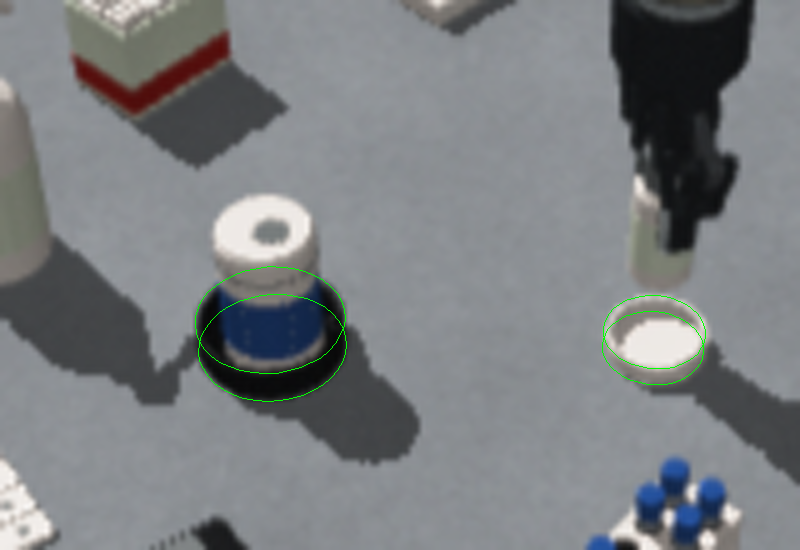

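The canister stands upright and centred in the cup (268,330). The bottle hangs above the drip tray (655,340). I'll lower the bottle.

Request:
apply_moves(
  series="1 0 0.02 0.05 0; 1 0 0.04 0.13 0; 1 0 0.05 0.21 0; 1 0 0.05 0.29 0; 1 0 0.05 0.36 0; 1 0 0.05 0.42 0; 1 0 0.05 0.47 0; 1 0 0.05 0.51 0; 1 0 0.05 0.54 0; 1 0 0.05 0.55 0",
)

```text
clock: 25.25
tool_pos: [0.4649, 0.075, 0.1128]
tcp_rot: [-0.0, 0.159, 0.987, -0.0]
wrist_force: [0.2, 0.2, -0.7]
width: 0.0367
grasp_force: 40.1
```

Request:
apply_moves(
  series="1 0 0 0.01 0; 1 0 0 0.02 0; 1 0 0 0.02 0; 0.5 0 0 0.02 0; 0 0 0 0.02 0; 0 0 0 0.02 0; 0 0 0 0.02 0; 0 0 0 -0.1 0; 0 0 0 -0.25 0; 0 0 0 -0.5 0",
)

```text
clock: 26.5
tool_pos: [0.4647, 0.075, 0.1639]
tcp_rot: [-0.0, 0.159, 0.987, -0.0]
wrist_force: [0.9, 0.3, 0.7]
width: 0.0852
grasp_force: 0.0
```

```bash
python3 p.py .465,.0755,.2,71.7 .609,.244,.2,107 .609,.244,.109,107
```

```text
t 26.5 pos [0.4647 0.075  0.1639] beta 71.7 w 0.0852 F [0.9 0.3 0.7] g 0.0 q [ 0.   -0.19  2.09 -0.    1.25 -1.25]
.465,.0755,.2,71.7 total [-0.    0.01 -0.36] calls 1 each [-0.001  0.005 -0.361] turn 0.0
.609,.244,.2,107 total [-0.84  2.05 -0.  ] calls 3 each [-0.279  0.684 -0.   ] turn -0.196
.609,.244,.109,107 total [0.   0.   0.91] calls 1 each [0.   0.   0.91] turn 0.0
```

Request:
apply_moves(
  series="0 0 0 -0.2 0; 0 -0.01 0.03 -0.36 0; 0 -0.05 0.12 -0.36 0; 0 -0.1 0.24 -0.36 0; 0 -0.16 0.36 -0.36 0; 0 -0.21 0.49 -0.36 0; 0 -0.26 0.62 -0.36 0; 0 -0.31 0.75 -0.36 0; 0 -0.36 0.88 -0.36 0; 0 -0.42 1 -0.36 0",
)

```text
clock: 27.75
tool_pos: [0.5368, 0.1576, 0.1989]
tcp_rot: [0.0, 0.159, 0.987, -0.0]
wrist_force: [0.1, 0.6, -0.9]
width: 0.0856
grasp_force: 0.0
```

Request:
apply_moves(
  series="0 -0.05 0.12 0 -0.02; 0 -0.1 0.24 0 -0.05; 0 -0.15 0.36 0 -0.08; 0 -0.2 0.48 0 -0.11; 0 -0.25 0.6 0 -0.14; 0 -0.3 0.72 0 -0.17; 0 -0.35 0.84 0 -0.196; 0 -0.39 0.94 0 -0.196; 0 -0.42 1 0 -0.196; 0 -0.42 1 0 -0.196",
)

```text
clock: 29.0
tool_pos: [0.6076, 0.2389, 0.1988]
tcp_rot: [-0.0, -0.148, 0.989, -0.0]
wrist_force: [0.1, 0.2, 0.4]
width: 0.0853
grasp_force: 0.0
```

```bash
python3 p.py .609,.244,.111,107
```

```text
t 29.0 pos [0.6076 0.2389 0.1988] beta 107.0 w 0.0853 F [0.1 0.2 0.4] g 0.0 q [ 0.26  0.2   1.63 -0.    1.31 -1.61]
.609,.244,.111,107 total [-0.03  0.04  0.88] calls 1 each [-0.028  0.045  0.878] turn -0.0
```

Request:
apply_moves(
  series="0 -0.03 0.04 0.05 0; 0 -0.03 0.04 0.15 0; 0 -0.03 0.04 0.25 0; 0 -0.03 0.04 0.35 0; 0 -0.03 0.04 0.45 0; 0 -0.03 0.04 0.55 0; 0 -0.03 0.04 0.65 0; 0 -0.03 0.04 0.75 0; 0 -0.03 0.04 0.84 0; 0 -0.03 0.04 0.88 0",
)

```text
clock: 30.25
tool_pos: [0.6088, 0.2433, 0.11]
tcp_rot: [-0.001, -0.148, 0.989, -0.0]
wrist_force: [-0.8, -0.2, -0.6]
width: 0.0855
grasp_force: 0.0
```

Request:
apply_moves(
  series="0 0 0 0 0; 0.3 0 0 0 0; 0.45 0 0 0 0; 0.6 0 0 0 0; 1 0 0 0 0; 1 0 0 0 0; 1 0 0 0 0; 1 0 0 0 0; 1 0 0 0 0; 1 0 0 0 0",
)

```text
clock: 31.5
tool_pos: [0.6095, 0.2437, 0.1117]
tcp_rot: [0.001, -0.148, 0.989, 0.0]
wrist_force: [-1.2, 3.5, 5.8]
width: 0.0476
grasp_force: 42.5
```

```bash
python3 p.py .609,.244,.241,107 .338,-.31,.241,107 .338,-.31,.114,101
```

```text
t 31.5 pos [0.6095 0.2437 0.1117] beta 107.0 w 0.0476 F [-1.2  3.5  5.8] g 42.5 q [ 0.27  0.3   1.67  0.    1.17 -1.6 ]
.609,.244,.241,107 total [ 0.    0.   -1.29] calls 2 each [ 0.002  0.002 -0.646] turn 0.0
.338,-.31,.241,107 total [ 4.21 -4.51 -0.  ] calls 5 each [ 0.842 -0.901 -0.   ] turn 0.0
.338,-.31,.114,101 total [0.   0.   1.27] calls 2 each [0.    0.    0.635] turn 0.033
```

Request:
apply_moves(
  series="1 0 0 -0.05 0; 1 0 0 -0.12 0; 1 0 0 -0.2 0; 1 0 0 -0.3 0; 1 0 0 -0.4 0; 1 0 0 -0.52 0; 1 0 0 -0.64 0; 1 0 0 -0.76 0; 1 0 0 -0.88 0; 1 0 0 -1 0",
)

```text
clock: 32.75
tool_pos: [0.6091, 0.2433, 0.2117]
tcp_rot: [0.0, -0.148, 0.989, 0.0]
wrist_force: [-0.4, -0.1, -1.4]
width: 0.0473
grasp_force: 41.5
```

Request:
apply_moves(
  series="1 0.04 -0.04 -0.08 0; 1 0.1 -0.11 -0.15 0; 1 0.18 -0.19 -0.22 0; 1 0.27 -0.29 -0.29 0; 1 0.36 -0.38 -0.29 0; 1 0.45 -0.48 -0.29 0; 1 0.54 -0.58 -0.29 0; 1 0.64 -0.69 -0.29 0; 1 0.74 -0.79 -0.29 0; 1 0.84 -0.9 -0.29 0",
)

```text
clock: 34.0
tool_pos: [0.5546, 0.1318, 0.2399]
tcp_rot: [-0.0, -0.148, 0.989, 0.0]
wrist_force: [0.3, 0.1, -2.0]
width: 0.047
grasp_force: 41.6
```

Request:
apply_moves(
  series="1 0.08 -0.09 0 0; 1 0.17 -0.18 0 0; 1 0.25 -0.27 0 0; 1 0.34 -0.36 0 0; 1 0.42 -0.45 0 0; 1 0.5 -0.54 0 0; 1 0.59 -0.63 0 0; 1 0.67 -0.72 0 0; 1 0.76 -0.81 0 0; 1 0.84 -0.9 0 0",
)

```text
clock: 35.25
tool_pos: [0.5007, 0.0213, 0.2399]
tcp_rot: [0.0, -0.148, 0.989, -0.0]
wrist_force: [0.4, -0.4, -2.6]
width: 0.0478
grasp_force: 41.6
```

Request:
apply_moves(
  series="1 0.08 -0.09 0 0; 1 0.17 -0.18 0 0; 1 0.25 -0.27 0 0; 1 0.34 -0.36 0 0; 1 0.42 -0.45 0 0; 1 0.5 -0.54 0 0; 1 0.59 -0.63 0 0; 1 0.67 -0.72 0 0; 1 0.76 -0.81 0 0; 1 0.84 -0.9 0 0",
)

```text
clock: 36.5
tool_pos: [0.4467, -0.0893, 0.2399]
tcp_rot: [0.0, -0.148, 0.989, -0.0]
wrist_force: [0.3, 0.1, -2.8]
width: 0.0475
grasp_force: 41.6
```

Request:
apply_moves(
  series="1 0.08 -0.09 0 0; 1 0.17 -0.18 0 0; 1 0.25 -0.27 0 0; 1 0.34 -0.36 0 0; 1 0.42 -0.45 0 0; 1 0.5 -0.54 0 0; 1 0.59 -0.63 0 0; 1 0.67 -0.72 0 0; 1 0.76 -0.81 0 0; 1 0.84 -0.9 0 0",
)

```text
clock: 37.75
tool_pos: [0.3927, -0.2, 0.2399]
tcp_rot: [0.0, -0.148, 0.989, -0.0]
wrist_force: [-0.1, -0.1, -2.0]
width: 0.0472
grasp_force: 41.6
```

```bash
python3 p.py .338,-.31,.241,101 .338,-.31,.114,101
```

```text
t 37.75 pos [ 0.3927 -0.2     0.2399] beta 107.0 w 0.0472 F [-0.1 -0.1 -2. ] g 41.6 q [-0.64 -0.37  2.09 -0.    1.42 -2.51]
.338,-.31,.241,101 total [ 0.85 -0.89 -0.01] calls 1 each [ 0.845 -0.892 -0.011] turn 0.033
.338,-.31,.114,101 total [0.   0.   1.27] calls 2 each [0.    0.    0.635] turn 0.0
```

Request:
apply_moves(
  series="1 0.08 -0.09 0 0; 1 0.17 -0.18 0 0; 1 0.26 -0.27 0 0.01; 1 0.36 -0.37 0 0.02; 1 0.45 -0.47 0 0.033; 1 0.54 -0.57 0 0.033; 1 0.64 -0.67 0 0.033; 1 0.73 -0.77 0 0.033; 1 0.82 -0.86 0 0.033; 1 0.85 -0.89 0 0.033",
)

```text
clock: 39.0
tool_pos: [0.3375, -0.3099, 0.2399]
tcp_rot: [0.0, -0.096, 0.995, 0.0]
wrist_force: [1.4, -0.4, -3.2]
width: 0.0473
grasp_force: 41.7
```

Request:
apply_moves(
  series="1 0 0 0.1 0; 1 0 0 0.2 0; 1 0 0 0.3 0; 1 0 0 0.4 0; 1 0 0 0.5 0; 1 0 0 0.6 0; 1 0 0 0.7 0; 1 0 0 0.8 0; 1 0 0 0.87 0; 1 0 0 0.92 0",
)

```text
clock: 40.25
tool_pos: [0.3379, -0.3092, 0.1474]
tcp_rot: [-0.0, -0.096, 0.995, 0.0]
wrist_force: [0.1, -0.2, -1.5]
width: 0.0477
grasp_force: 41.7
```

```bash
python3 p.py .338,-.31,.114,101
python3 - <<'E'
from plant import *
import numpy as np
from ov import *
ims=[]
for n,b in(("scene",(260,70,350,180)),("top",(390,220,480,330))):
    s=snapshot(n); ims.append(cv2.resize(draw(s,4,b,[IT[3]]+([IT[6]] if n=="scene" else [])),(400,489)))
cv2.imwrite("pics/c3.png",np.hstack(ims))
E
```

```text
t 40.25 pos [ 0.3379 -0.3092  0.1474] beta 101.1 w 0.0477 F [ 0.1 -0.2 -1.5] g 41.7 q [-0.9  -0.21  2.13  0.    1.22 -2.67]
.338,-.31,.114,101 total [ 0.   -0.01  0.33] calls 1 each [ 0.    -0.008  0.334] turn 0.0
```

View pics/c3.png

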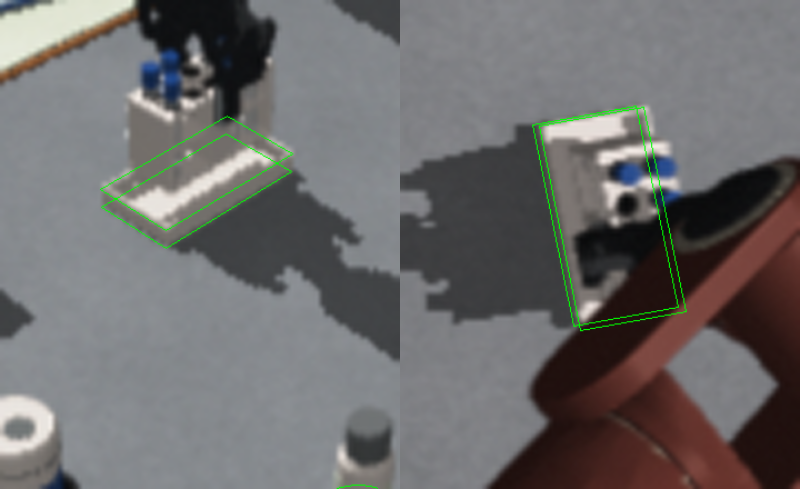

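The rack is parallel to the tray outline and hovers over its middle, with its long offset consistent with being about 35 mm up. I'll lower it.

Request:
apply_moves(
  series="1 0 0 0.05 0; 1 0 -0.01 0.1 0; 1 0 -0.01 0.15 0; 1 0 -0.01 0.2 0; 1 0 -0.01 0.24 0; 1 0 -0.01 0.27 0; 1 0 -0.01 0.29 0; 1 0 -0.01 0.31 0; 1 0 -0.01 0.32 0; 1 0 -0.01 0.33 0",
)

```text
clock: 41.6
tool_pos: [0.3381, -0.3103, 0.115]
tcp_rot: [0.0, -0.096, 0.995, -0.0]
wrist_force: [-0.2, -1.1, -3.4]
width: 0.0481
grasp_force: 41.6
```

Request:
apply_moves(
  series="1 0 0 0.01 0; 1 0 0 0.01 0; 1 0 0 0.01 0; 0.7 0 0 0.01 0; 0.4 0 0 0.01 0; 0 0 0 0.01 0; 0 0 0 0.01 0; 0 0 0 -0.1 0; 0 0 0 -0.25 0; 0 0 0 -0.5 0",
)

```text
clock: 42.85
tool_pos: [0.3379, -0.31, 0.1659]
tcp_rot: [-0.0, -0.096, 0.995, 0.0]
wrist_force: [0.7, -0.3, 0.5]
width: 0.0851
grasp_force: 0.0
```

```bash
python3 p.py .338,-.31,.205,101 .593,-.327,.205,103 .593,-.327,.111,103
```

```text
t 42.85 pos [ 0.3379 -0.31    0.1659] beta 101.1 w 0.0851 F [ 0.7 -0.3  0.5] g 0.0 q [-0.9  -0.23  2.12 -0.    1.26 -2.67]
.338,-.31,.205,101 total [-0.    0.   -0.39] calls 1 each [-0.001  0.    -0.391] turn 0.0
.593,-.327,.205,103 total [-2.47 -0.65 -0.  ] calls 3 each [-0.824 -0.218 -0.   ] turn -0.011
.593,-.327,.111,103 total [0.   0.   0.94] calls 1 each [0.   0.   0.94] turn 0.0
```

Request:
apply_moves(
  series="0 0 0 -0.2 0; 0 0 0 -0.39 0; 0 -0.08 -0.02 -0.39 0; 0 -0.18 -0.05 -0.39 0; 0 -0.28 -0.08 -0.39 0; 0 -0.39 -0.1 -0.39 0; 0 -0.5 -0.13 -0.39 0; 0 -0.61 -0.16 -0.39 0; 0 -0.72 -0.19 -0.39 0; 0 -0.82 -0.22 -0.39 0",
)

```text
clock: 44.1
tool_pos: [0.4236, -0.3161, 0.2039]
tcp_rot: [0.0, -0.097, 0.995, -0.0]
wrist_force: [0.7, 0.6, 0.3]
width: 0.0853
grasp_force: 0.0
```

Request:
apply_moves(
  series="0 -0.08 -0.02 0 0; 0 -0.16 -0.04 0 0; 0 -0.25 -0.06 0 0; 0 -0.33 -0.09 0 0; 0 -0.41 -0.11 0 0; 0 -0.5 -0.13 0 0; 0 -0.58 -0.15 0 0; 0 -0.66 -0.18 0 0; 0 -0.74 -0.2 0 0; 0 -0.82 -0.22 0 0",
)

```text
clock: 45.35
tool_pos: [0.508, -0.3219, 0.2039]
tcp_rot: [-0.0, -0.096, 0.995, -0.0]
wrist_force: [-0.1, 0.8, -0.8]
width: 0.0854
grasp_force: 0.0
```

Request:
apply_moves(
  series="0 -0.08 -0.02 0 0; 0 -0.16 -0.04 0 0; 0 -0.25 -0.06 0 -0.011; 0 -0.33 -0.09 0 -0.011; 0 -0.41 -0.11 0 -0.011; 0 -0.5 -0.13 0 -0.011; 0 -0.6 -0.16 0 -0.011; 0 -0.7 -0.18 0 -0.011; 0 -0.8 -0.21 0 -0.011; 0 -0.82 -0.22 0 -0.011",
)

```text
clock: 46.6
tool_pos: [0.5929, -0.3277, 0.2039]
tcp_rot: [0.0, -0.114, 0.993, -0.0]
wrist_force: [-0.6, -0.2, 0.3]
width: 0.0852
grasp_force: 0.0
```

```bash
python3 p.py .593,-.327,.111,103
python3 - <<'E'
from plant import *
import numpy as np
from ov import *
ims=[]
s=snapshot("scene")
for b in((215,70,345,190),):
    cv2.imwrite("pics/c4.png",cv2.resize(draw(s,6,b,[IT[3],IT[1]]),(650,600)))
E
```

```text
t 46.6 pos [ 0.5929 -0.3277  0.2039] beta 103.1 w 0.0852 F [-0.6 -0.2  0.3] g 0.0 q [-0.61  0.25  1.57 -0.    1.33 -2.41]
.593,-.327,.111,103 total [-0.    0.01  0.93] calls 1 each [-0.003  0.007  0.929] turn 0.0
```

View pics/c4.png

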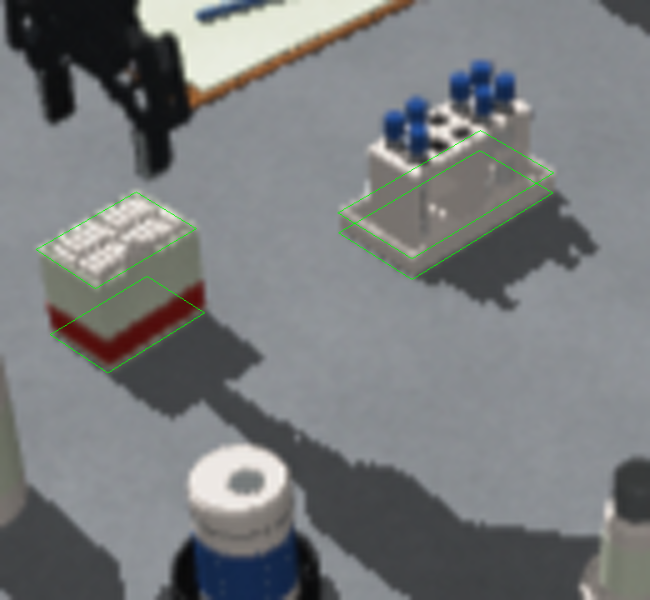

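The rack stands in the tray (centre about 445,190) with margin all round, and the carton outline matches at (120,240). I'll grasp the carton.

Request:
apply_moves(
  series="0 0 0 0.1 0; 0 0 0.01 0.2 0; 0 0 0.01 0.3 0; 0 0 0.01 0.4 0; 0 0 0.01 0.5 0; 0 0 0.01 0.6 0; 0 0 0.01 0.7 0; 0 0 0.01 0.8 0; 0 0 0.01 0.88 0; 0 0 0.01 0.93 0",
)

```text
clock: 47.9
tool_pos: [0.5918, -0.3266, 0.1102]
tcp_rot: [-0.0, -0.114, 0.994, 0.0]
wrist_force: [-0.0, -0.6, 0.3]
width: 0.0856
grasp_force: 0.0
```

Request:
apply_moves(
  series="0 0 0 0 0; 0.2 0 0 0 0; 0.3 0 0 0 0; 0.4 0 0 0 0; 1 0 0 0 0; 1 0 0 0 0; 1 0 0 0 0; 1 0 0 0 0; 1 0 0 0 0; 1 0 0 0 0",
)

```text
clock: 49.15
tool_pos: [0.5924, -0.3272, 0.1119]
tcp_rot: [0.001, -0.114, 0.994, -0.001]
wrist_force: [-0.4, -1.3, 5.2]
width: 0.0594
grasp_force: 44.7
```

```bash
python3 p.py .593,-.327,.241,103 .51,.438,.241,103 .51,.438,.115,94
```

```text
t 49.15 pos [ 0.5924 -0.3272  0.1119] beta 103.1 w 0.0594 F [-0.4 -1.3  5.2] g 44.7 q [-0.61  0.35  1.61 -0.    1.18 -2.41]
.593,-.327,.241,103 total [-0.01  0.   -1.29] calls 2 each [-0.003  0.    -0.646] turn 0.0
.51,.438,.241,103 total [-0.91  7.64 -0.  ] calls 8 each [-0.114  0.955 -0.   ] turn 0.0
.51,.438,.115,94 total [0.   0.   1.26] calls 2 each [0.   0.   0.63] turn 0.05
```

Request:
apply_moves(
  series="1 0 0 -0.05 0; 1 0 0 -0.12 0; 1 0 0 -0.2 0; 1 0 0 -0.3 0; 1 0 0 -0.4 0; 1 0 0 -0.52 0; 1 0 0 -0.64 0; 1 0 0 -0.76 0; 1 0 0 -0.88 0; 1 0 0 -1 0",
)

```text
clock: 50.4
tool_pos: [0.592, -0.3267, 0.2118]
tcp_rot: [0.0, -0.114, 0.994, -0.0]
wrist_force: [-0.2, 0.0, -2.8]
width: 0.0594
grasp_force: 43.9
```

Request:
apply_moves(
  series="1 0 0.04 -0.08 0; 1 -0.01 0.11 -0.15 0; 1 -0.02 0.2 -0.22 0; 1 -0.03 0.3 -0.29 0; 1 -0.05 0.41 -0.29 0; 1 -0.06 0.52 -0.29 0; 1 -0.07 0.63 -0.29 0; 1 -0.09 0.74 -0.29 0; 1 -0.1 0.85 -0.29 0; 1 -0.11 0.95 -0.29 0",
)

```text
clock: 51.65
tool_pos: [0.5811, -0.231, 0.2399]
tcp_rot: [-0.0, -0.114, 0.994, 0.0]
wrist_force: [0.6, -0.2, -1.2]
width: 0.0589
grasp_force: 44.0
```

Request:
apply_moves(
  series="1 -0.01 0.1 0 0; 1 -0.02 0.19 0 0; 1 -0.03 0.29 0 0; 1 -0.05 0.38 0 0; 1 -0.06 0.48 0 0; 1 -0.07 0.57 0 0; 1 -0.08 0.67 0 0; 1 -0.09 0.76 0 0; 1 -0.1 0.86 0 0; 1 -0.11 0.95 0 0",
)

```text
clock: 52.9
tool_pos: [0.5704, -0.136, 0.2399]
tcp_rot: [0.0, -0.114, 0.994, -0.0]
wrist_force: [0.9, 0.2, -2.2]
width: 0.0591
grasp_force: 44.0
```

Request:
apply_moves(
  series="1 -0.01 0.1 0 0; 1 -0.02 0.19 0 0; 1 -0.03 0.29 0 0; 1 -0.05 0.38 0 0; 1 -0.06 0.48 0 0; 1 -0.07 0.57 0 0; 1 -0.08 0.67 0 0; 1 -0.09 0.76 0 0; 1 -0.1 0.86 0 0; 1 -0.11 0.95 0 0",
)

```text
clock: 54.15
tool_pos: [0.5596, -0.041, 0.2399]
tcp_rot: [-0.0, -0.114, 0.994, 0.0]
wrist_force: [0.2, -0.5, -2.3]
width: 0.0594
grasp_force: 44.0
```

Request:
apply_moves(
  series="1 -0.01 0.1 0 0; 1 -0.02 0.19 0 0; 1 -0.03 0.29 0 0; 1 -0.05 0.38 0 0; 1 -0.06 0.48 0 0; 1 -0.07 0.57 0 0; 1 -0.08 0.67 0 0; 1 -0.09 0.76 0 0; 1 -0.1 0.86 0 0; 1 -0.11 0.95 0 0",
)

```text
clock: 55.4
tool_pos: [0.5489, 0.0541, 0.2399]
tcp_rot: [-0.0, -0.114, 0.994, 0.0]
wrist_force: [-0.5, -0.3, -2.4]
width: 0.0595
grasp_force: 44.0
```

Request:
apply_moves(
  series="1 -0.01 0.1 0 0; 1 -0.02 0.19 0 0; 1 -0.03 0.29 0 0; 1 -0.05 0.38 0 0; 1 -0.06 0.48 0 0; 1 -0.07 0.57 0 0; 1 -0.08 0.67 0 0; 1 -0.09 0.76 0 0; 1 -0.1 0.86 0 0; 1 -0.11 0.95 0 0",
)

```text
clock: 56.65
tool_pos: [0.5382, 0.1491, 0.2399]
tcp_rot: [0.0, -0.114, 0.994, 0.0]
wrist_force: [-0.2, 0.6, -2.2]
width: 0.0596
grasp_force: 44.0
```

Request:
apply_moves(
  series="1 -0.01 0.1 0 0; 1 -0.02 0.19 0 0; 1 -0.03 0.29 0 0; 1 -0.05 0.38 0 0; 1 -0.06 0.48 0 0; 1 -0.07 0.57 0 0; 1 -0.08 0.67 0 0; 1 -0.09 0.76 0 0; 1 -0.1 0.86 0 0; 1 -0.11 0.95 0 0",
)

```text
clock: 57.9
tool_pos: [0.5274, 0.2441, 0.2399]
tcp_rot: [0.0, -0.114, 0.994, 0.0]
wrist_force: [1.2, -0.6, -1.2]
width: 0.0595
grasp_force: 44.0
```

Request:
apply_moves(
  series="1 -0.01 0.1 0 0; 1 -0.02 0.19 0 0; 1 -0.03 0.29 0 0; 1 -0.05 0.38 0 0; 1 -0.06 0.48 0 0; 1 -0.07 0.57 0 0; 1 -0.08 0.67 0 0; 1 -0.09 0.76 0 0; 1 -0.1 0.86 0 0; 1 -0.11 0.95 0 0",
)

```text
clock: 59.15
tool_pos: [0.5167, 0.3391, 0.2399]
tcp_rot: [-0.0, -0.114, 0.994, 0.0]
wrist_force: [-0.3, -0.8, -3.1]
width: 0.0596
grasp_force: 44.0
```

```bash
python3 p.py .51,.438,.241,94 .51,.438,.115,94
```

```text
t 59.15 pos [0.5167 0.3391 0.2399] beta 103.1 w 0.0596 F [-0.3 -0.8 -3.1] g 44.0 q [ 0.46  0.08  1.69  0.    1.37 -1.34]
.51,.438,.241,94 total [-0.16  0.98 -0.01] calls 1 each [-0.158  0.978 -0.011] turn 0.05
.51,.438,.115,94 total [0.   0.   1.26] calls 2 each [0.   0.   0.63] turn 0.0
```

Request:
apply_moves(
  series="1 -0.01 0.1 0 0; 1 -0.03 0.2 0 0.01; 1 -0.05 0.3 0 0.02; 1 -0.07 0.41 0 0.03; 1 -0.09 0.52 0 0.04; 1 -0.1 0.63 0 0.05; 1 -0.12 0.74 0 0.05; 1 -0.14 0.84 0 0.05; 1 -0.16 0.93 0 0.05; 1 -0.16 0.98 0 0.05",
)

```text
clock: 60.4
tool_pos: [0.5102, 0.4381, 0.2399]
tcp_rot: [-0.0, -0.036, 0.999, -0.0]
wrist_force: [0.4, 0.2, -2.5]
width: 0.0593
grasp_force: 44.0
```

Request:
apply_moves(
  series="1 0 0 0.1 0; 1 0 0 0.2 0; 1 0 0 0.3 0; 1 0 0 0.4 0; 1 0 0 0.5 0; 1 0 0 0.6 0; 1 0 0 0.7 0; 1 0 0 0.78 0; 1 0 0 0.85 0; 1 0 0 0.89 0",
)

```text
clock: 61.65
tool_pos: [0.5101, 0.4375, 0.1504]
tcp_rot: [-0.0, -0.035, 0.999, -0.0]
wrist_force: [-0.4, 0.1, -2.2]
width: 0.0595
grasp_force: 44.0
```

```bash
python3 p.py .51,.438,.115,94
python3 - <<'E'
from plant import *
import numpy as np
from ov import *
ims=[]
for n,b in(("scene",(370,210,460,320)),("top",(160,165,250,275))):
    s=snapshot(n); ims.append(cv2.resize(draw(s,4,b,[IT[2],(.51,.438,4,.088,.06,[.037])]),(400,489)))
cv2.imwrite("pics/c5.png",np.hstack(ims))
E
```

```text
t 61.65 pos [0.5101 0.4375 0.1504] beta 94.1 w 0.0595 F [-0.4  0.1 -2.2] g 44.0 q [ 0.6   0.29  1.61 -0.    1.24 -1.04]
.51,.438,.115,94 total [0.   0.   0.35] calls 1 each [0.001 0.005 0.354] turn 0.0
```

View pics/c5.png

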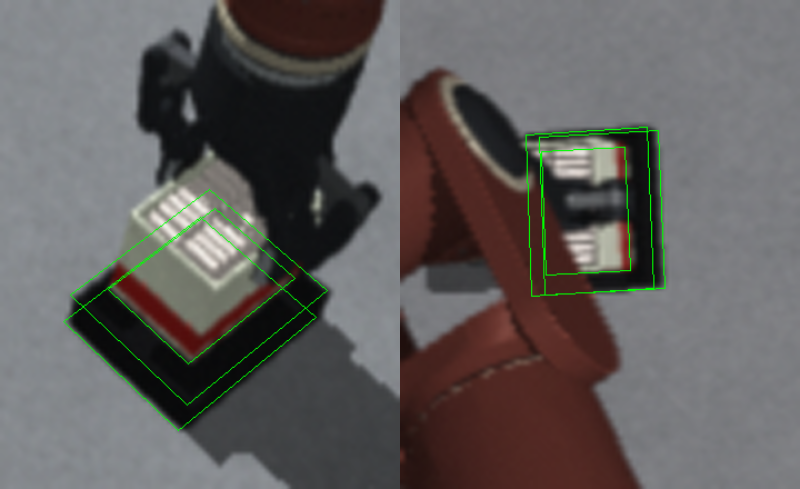

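The carton's base (front corner about 193,358) sits within about 2 mm of the planned outline (188,362), well inside the rim. I'll lower it and release.

Request:
apply_moves(
  series="1 0 0 0.05 0; 1 0 0 0.1 0; 1 0 0 0.15 0; 1 0 0 0.2 0; 1 0 0 0.24 0; 1 0 0 0.28 0; 1 0 0 0.31 0; 1 0 0 0.33 0; 1 0 0 0.34 0; 1 0 0 0.35 0",
)

```text
clock: 63.0
tool_pos: [0.5103, 0.4376, 0.116]
tcp_rot: [0.0, -0.035, 0.999, 0.0]
wrist_force: [-0.0, 0.0, -2.2]
width: 0.0593
grasp_force: 44.0
```

Request:
apply_moves(
  series="1 0 0 0.01 0; 1 0 0 0.01 0; 1 0 0 0.01 0; 0.7 0 0 0.01 0; 0.4 0 0 0.01 0; 0 0 0 0.01 0; 0 0 0 0.01 0; 0 0 0 -0.1 0; 0 0 0 -0.25 0; 0 0 0 -0.5 0",
)

```text
clock: 64.25
tool_pos: [0.5101, 0.4374, 0.1667]
tcp_rot: [-0.0, -0.035, 0.999, -0.0]
wrist_force: [0.8, 0.3, -0.2]
width: 0.0853
grasp_force: 0.0
```

Request:
apply_moves(
  series="0 0 0 -0.2 0; 0 0 0 -0.4 0; 0 0.1 0 -0.6 0; 0 0.2 0 -0.8 0; 0 0.3 0 -0.9 0; 0 0.5 0 -0.9 0; 0 0.7 0 -0.9 0; 0 0.9 0 -0.9 0; 0 1 0 -0.9 0; 0 1 0 -0.9 0",
)

```text
clock: 65.5
tool_pos: [0.4098, 0.4305, 0.2559]
tcp_rot: [0.0, -0.036, 0.999, -0.0]
wrist_force: [0.1, -0.6, -0.4]
width: 0.0856
grasp_force: 0.0
```

Run:
```python
from plant import *
import numpy as np
from ov import *
s=snapshot("scene"); cv2.imwrite("pics/c6.png",cv2.resize(draw(s,2.6,(190,70,460,310),IT[2:3]+[(.51,.438,4,.088,.06,[.076])]),(700,600)))
```

```text
(no output)
```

View pics/c6.png

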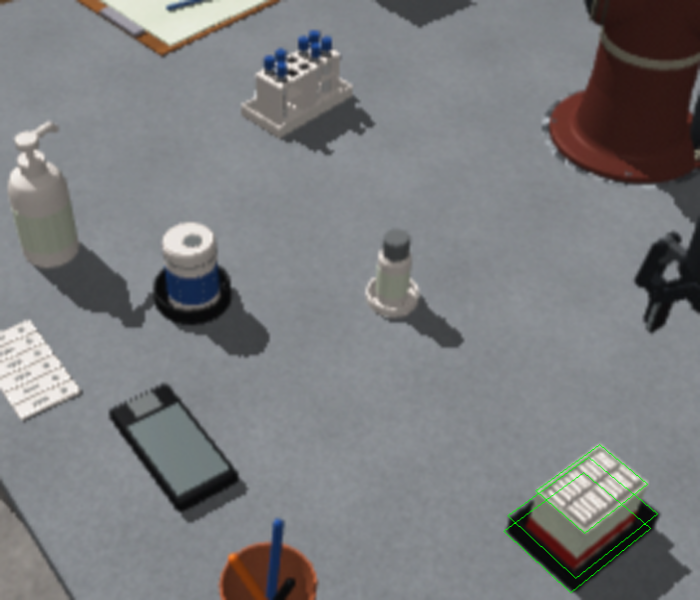

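All four things stand upright in their holders: rack (300,90), canister (192,270), bottle (393,275), carton (590,500). The gripper is clear and the bystanders haven't moved.

```bash
python3 -c "
from plant import *
print(hand_in())"
```

```text
the job is handed in; nothing more can be done
None
```

I put the rack, carton, canister and bottle in their holders, released them, and handed the job in at about 66 s; the final picture shows all four upright inside their rims, but the hand-in returned no verdict.

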